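# Pin the rover to its dock and draw its battery pack

### The arm

A 7-joint arm with a two-finger parallel gripper is mounted at the origin on the work surface. World frame = base frame: x ahead of the robot, y to its left, z up, the work surface at z = 0. Lengths are in mm, angles in rad, forces in N, time in s.
With the tool pointing down it reaches from about 350 to 775 mm from the base axis. Payload 3.1 kg.
Tool frame: the origin (TCP) lies midway between the tips of the shut fingers; the grasp point (between the pads) lies 19 mm behind it (robot.pinch_z is the distance from the TCP to the grasp point, in mm); z points along the fingers, y is the direction in which the jaws open and shut (so a half turn about z gives the same grasp; the last joint's range is limited). The gripper opens to 85 mm and grips with 20 to 120 N. Pads are 22 mm wide; open, the fingers measure 114 mm over their backs; the gripper's body (76 mm by 85 mm) begins 54 mm behind the grasp point. The pads swing forward as they close: fully open they stand 13 mm farther back than shut.
Start: joints at [1.276, 0.311, 0.014, 1.512, -0.004, 1.319, -0.027], TCP at [137.596, -532.527, 231.304] pointing down, gripper open.
Joint ranges: [-2.7, 2.7], [-0.3, 1.91], [-1.27, 1.3], [0.12, 2.57], [-1.44, 4.58], [0.2, 2.03], [-3.05, 3.05]. Speed limits (rad/s): [2.79, 2.79, 3.14, 3.14, 3.14, 3.14, 3.14].

### API

Orientations are given as a unit quaternion [w, x, y, z].
In Python, from station import get_state, capture, order, robot gives the robot as it stands.
- The arm moves only by the shell command python3 -m creep 'ROWS' [FORCE]. ROWS is JSON, a list of rows, each an object with "dp": the shift along the world's x, y, z in mm, a list of three; "yaw": the turn about the world's z in rad; "hand": the closure in counts, from 0 (fully open) to 255 (shut). A call has 1 to 5 rows; each row is the pose to reach, as a shift and turn from the pose commanded when the call began; what a row does not reach only later rows make up. A row lasts 1/12 s, in which the tool goes at most 41.7 mm and 7.16 degrees, less where a joint would pass 70% of its speed; a pose out of reach is approached as far as the arm can. A call with a gripper value outside its range is refused whole. The fingers move at their own pace and stop on an object; FORCE is the grip in N (left out, the last holds). Time passes only in rows, so rows that repeat a pose let the fingers close. It gives the time, the measured TCP pose, the force and the opening at its end, in the units of the state.
- get_state(): the state, without advancing time (a new reading comes with each control period).
- capture(name): name is "side" or "top" or "wrist"; returns a dict with "frame" (384x512x3 uint8, red, green, blue), "vertical_fov" (degrees; the focal length in pixels is half the picture's height over the tangent of half this angle, whatever the lens; pixels are square), "cx", "cy" (the principal point, pixels), "eye" and "attitude" of the camera in the world. Camera axes: x right, y down, z forward; pixel columns grow to the right and rows downward; lengths in mm; the calibration is good to about 2 mm. A picture is of the moment at which its call begins. There is no depth.
- order.hand_in(): hands the job in, once; it reports no verdict.
The state is a dict: "t": time; "joints": joint angles; "joint_velocities": joint speeds; "joint_efforts": joint torques, N m; "tool_pos": TCP position; "tcp_rot": TCP orientation; "ft_force": force on the tool from outside, world axes, zero at the start; "moment": the same for the moment, N m; "gripper_width": opening from 0.0 (shut) to 1.0 (fully open).
Only numpy, scipy, OpenCV 4.12 (cv2) and the standard library are available. Lean on these libraries where they do the work, as an engineer would, in place of code of your own. Each camera call takes 0.05 s, during which the arm holds its last target.

### The job

The teaching rover stands on its service dock with the headed pin only part of the way through the fork and lug. First push the pin straight down until its head is fully home on the fork, so that the rover is anchored; then pinch the two side catches of the battery pack together and lift the pack upright out of its bay, well clear of the rover. Finish while holding it still in the air by its pinched catches, with the pin still home and the other things on the bench left where they are.

Things in the scene. Friction and masses are not known exactly. Their poses are not given: they have to be found in the camera images.
- rover: Wheeled plywood rover on a dark steel dock plate, one fixed assembly 295 x 214 mm. Origin: on the bench, below the middle of the battery bay; x points from the bay to the pin, z up. The grey bay is an open-topped box, outside 111 x 75 mm (x, y), inside 93 x 55, floor 50 mm and rim 90 mm above the bench. The pack's teeth lock under a lip in the middle of each long (y) side wall.
- pin_hole (a point): Centre of the hole mouth on the top face of the rover's steel fork (44 x 34 mm, straddling the dock's lug), 115 mm from the bay's middle along the rover's x axis and 70 mm above the bench. The pin stands in it. Fixed to the rover.
- pin_head (a point): Centre of the top face of the steel pin's head, a disc 24 mm in diameter and 8 mm thick on a vertical 10 mm shank 45 mm long. It stands 108 mm above the bench at pin joint value 0 and 78 mm when fully home.
- pin (a joint): How far the pin has been pushed down, in m: 0 to 0.030, fully home (head on the fork) at 0.030; it starts between 0 and 0.008. It slides stiffly (about 4 N), stays where it is left and does not come out.
- pack_mid (a point): Centre of the black battery pack, half-way up (91 mm above the bench while seated). The pack is 82 mm high, about 0.35 kg, loose in the bay with 1.5 mm play each way but locked by its catches; its x lies along the rover's x. Its lower 40 mm, inside the bay, are 90 x 52 mm; the upper 42 mm stand above the rim and are 72 (x) by 32 mm (y), top 132 mm above the bench.
- pinch_mid (a point): Point of the pack half-way between the two catches, at the height where they are best pinched: 23 mm above the bay's rim (113 mm above the bench) while seated, 22 mm above pack_mid.
- catch_left (a joint): Inward travel in m of the catch on the pack's +y side: 0 sprung out (locked), 0.005 fully pinched, tooth free from 0.004; it takes 3 N to start, 6.5 N at the end. A grey upright plate 30 mm wide (x), 5 thick, rising to 38 mm above the bay's rim. The outer faces of the two catches are 52 mm apart sprung out, 42 mm pinched. Gripped, they carry the whole pack.
- catch_right (a joint): The same for the catch on the pack's -y side.
- pack: The same battery pack, with its catches. Origin: the centre of its underside, 41 mm below pack_mid; z up.
- spare_wheel: Bystander: loose black wheel lying flat on the bench, 66 mm in diameter, 24 mm high. Origin: centre of its underside.
- tray: Bystander: grey open tray for small parts, 80 x 70 x 28 mm, on the bench. Origin: centre of its underside.
- screwdriver: Bystander: screwdriver 160 mm long lying on the bench along its x axis.

How it is judged (in metres and radians):
On the way, in this order (a step that is already met when the one before it is completed fails the run):
1. the pin is pushed home, the pack still seated in its bay (value of joint pin above 0.0275 m and z of pack_mid in the frame of rover below 0.097 m), for 0.2 s.
2. both catches are pinched in, the pack still seated in its bay (value of joint each of catch_left, catch_right above 0.003 m and z of pack_mid in the frame of rover below 0.097 m), for 0.1 s.
At the end, for the whole second after the job is handed in: The pack is held by the fingers 70 mm or more above its seat, within 0.3 rad of upright, at rest (under 0.04 m/s), both catches pinched in by over 3 mm, touching no rover, bench or bystander; the pin is within 2.5 mm of home (z of pack_mid in the frame of rover above 0.161 m and angle between pack's own z axis and vertical below 0.3 rad and value of joint each of catch_left, catch_right above 0.003 m and contact force between pack and the fingers above 2 N and contact force between pack and rover below 0.2 N and contact force between pack and table below 0.2 N and contact force between pack and spare_wheel below 0.2 N and contact force between pack and tray below 0.2 N and contact force between pack and screwdriver below 0.2 N and linear speed of pack below 0.04 m/s and value of joint pin above 0.0275 m); the arm keeps its last pose, push and grip.
It fails at once if the pack is drawn before the pin is home (z of pack_mid in the frame of rover above 0.101 m and value of joint pin below 0.0275 m).
It fails at once if the spare wheel is moved by more than 25 mm (distance of spare_wheel from where it was at the start of the episode above 0.025 m).
It fails at once if the tray is moved by more than 25 mm (distance of tray from where it was at the start of the episode above 0.025 m).
It fails at once if the screwdriver is moved by more than 25 mm (distance of screwdriver from where it was at the start of the episode above 0.025 m).
It also fails if it takes over 40 s, if anything falls off the work surface, if the arm or the gripper's body presses on something with over 40 N, if the wrist force passes 120 N, or if a joint passes its speed limit or range.

## Working session

There is one attempt and no reset: what is moved stays moved. The work goes in short steps, Python scripts to look and compute and a shell command to move; the robot and the scene stay as the last step left them, time stands still between calls to the robot, and variables do not carry over. Pictures are saved under pics/ and viewed, and the job is handed in when it is done.

```bash
ls; mkdir -p pics; python3 - <<'E'
from station import get_state, capture, order, robot
import cv2,json
s=get_state(); print(s)
print([a for a in dir(robot) if a[0]!='_'])
for n in ("side","top","wrist"):
    c=capture(n); cv2.imwrite(f"pics/{n}0.png",c["frame"][:,:,::-1]); print(n,{k:v for k,v in c.items() if k!="frame"})
E
```

```text
pics
{'t': 0.0, 'joints': array([ 1.27628715,  0.31171698,  0.01396696,  1.51306378, -0.00437282,
        1.31922204, -0.02722722]), 'joint_velocities': array([-0.00099518,  0.00171008, -0.00046405,  0.00134306,  0.00041659,
       -0.00085003, -0.00060768]), 'joint_efforts': array([-7.37995033e-04, -3.79914343e+01,  1.45634157e-01, -2.30589938e+01,
        1.23950178e-02,  1.37215474e-02,  9.16241078e-06]), 'tool_pos': array([ 137.39782941, -531.79602366,  230.22310113]), 'tcp_rot': array([-1.17173647e-03,  9.92015815e-01,  1.26107916e-01, -2.07236237e-04]), 'ft_force': array([ 0.13320052,  0.14778843, -0.85423772]), 'moment': array([ 0.03928626, -0.02342755, -0.01558349]), 'gripper_width': 0.9994339495551289}
['Unreachable', 'pinch_z']
side {'vertical_fov': 50.08389177652411, 'cx': 257.48551712978247, 'cy': 198.94159610603873, 'eye': array([ 88.34930913, 535.46469347, 783.06703071]), 'attitude': array([ 0.14086617, -0.3270776 ,  0.86745091, -0.34742752])}
top {'vertical_fov': 42.24742912286063, 'cx': 254.02626482654108, 'cy': 191.10778735348794, 'eye': array([ 403.61068986,   75.41247099, 1314.09226151]), 'attitude': array([-0.04286194,  0.71501649, -0.69654955,  0.0416293 ])}
wrist {'vertical_fov': 68.06214126545673, 'cx': 259.0449489584311, 'cy': 186.82860896321822, 'eye': array([ 208.16472492, -513.99796549,  372.9124953 ]), 'attitude': array([ 0.11345093,  0.78270067, -0.6054864 , -0.08885249])}
```

View pics/side0.png

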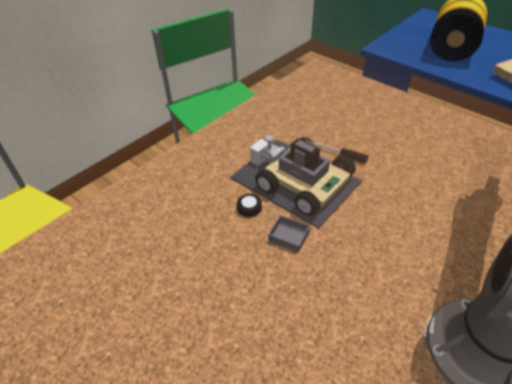

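View pics/top0.png

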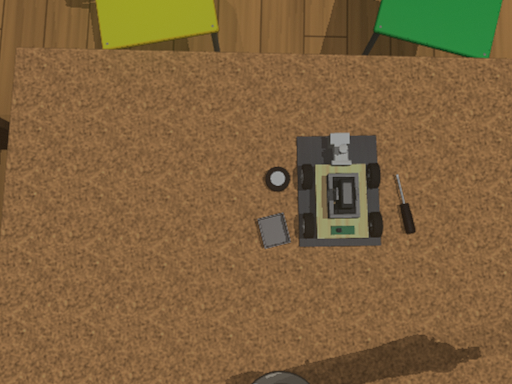

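View pics/wrist0.png

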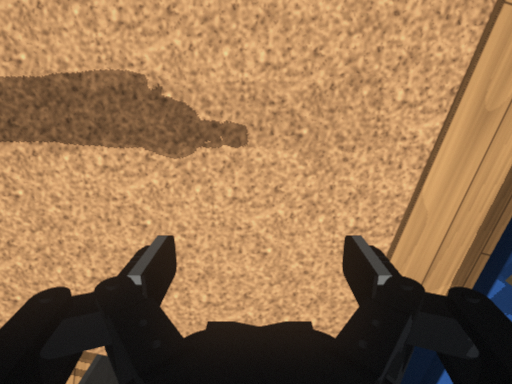

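The side and top pictures show the rover at about top (342,195), with the bay at (344,195) and the pin at (343,150). The wheel is at (278,179), the tray at (273,230) and the screwdriver near (405,205). I'll zoom in and set up the geometry.

```bash
cat > h.py <<'E'
import numpy as np, cv2
from scipy.spatial.transform import Rotation as R
from scipy.optimize import least_squares
def rot(c): 
    w,x,y,z=c["attitude"]; return R.from_quat([x,y,z,w]).as_matrix()
def foc(c): return 192/np.tan(np.radians(c["vertical_fov"]/2))
def ray(c,u,v):
    d=rot(c)@np.array([(u-c["cx"])/foc(c),(v-c["cy"])/foc(c),1]); return d
def atz(c,u,v,z):
    d=ray(c,u,v); e=np.array(c["eye"]); return e+d*(z-e[2])/d[2]
def proj(c,p):
    q=rot(c).T@(np.array(p)-c["eye"]); return np.array([c["cx"]+foc(c)*q[0]/q[2],c["cy"]+foc(c)*q[1]/q[2]])
def tri(obs):
    A=np.zeros((3,3));b=np.zeros(3)
    for c,u,v in obs:
        d=ray(c,u,v);d/=np.linalg.norm(d);P=np.eye(3)-np.outer(d,d);A+=P;b+=P@c["eye"]
    p=np.linalg.solve(A,b)
    return p,[np.linalg.norm(np.cross(ray(c,u,v)/np.linalg.norm(ray(c,u,v)),p-c["eye"])) for c,u,v in obs]
def crop(c,x0,y0,w,h,k,name):
    cv2.imwrite(f"pics/{name}.png",cv2.resize(c["frame"][y0:y0+h,x0:x0+w,::-1],None,fx=k,fy=k,interpolation=cv2.INTER_CUBIC))
def world(rov,p): # rov x,y,yaw
    x,y,a=rov; return np.array([x+p[0]*np.cos(a)-p[1]*np.sin(a),y+p[0]*np.sin(a)+p[1]*np.cos(a),p[2]])
E
python3 - <<'E'
from h import *
from station import capture
import pickle
t=capture("top");s=capture("side")
pickle.dump((t,s),open("c0.pkl","wb"))
print(proj(t,[0,0,0]),proj(s,[0,0,0]))
crop(t,230,125,200,130,4,"topc"); crop(s,220,130,160,125,5,"sidec")
for u,v in[(343,149),(344,195)]: print(atz(t,u,v,100))
E
```

```text
[279.76188402 412.35175138] [482.75094903 350.98417365]
[ 660.59452389 -138.88782067  100.        ]
[ 545.57322294 -141.90001245  100.        ]
```

View pics/topc.png

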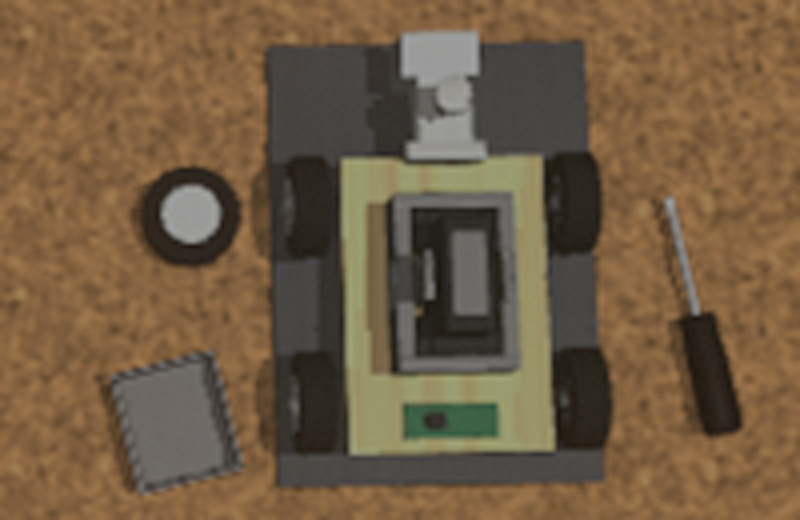

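View pics/sidec.png

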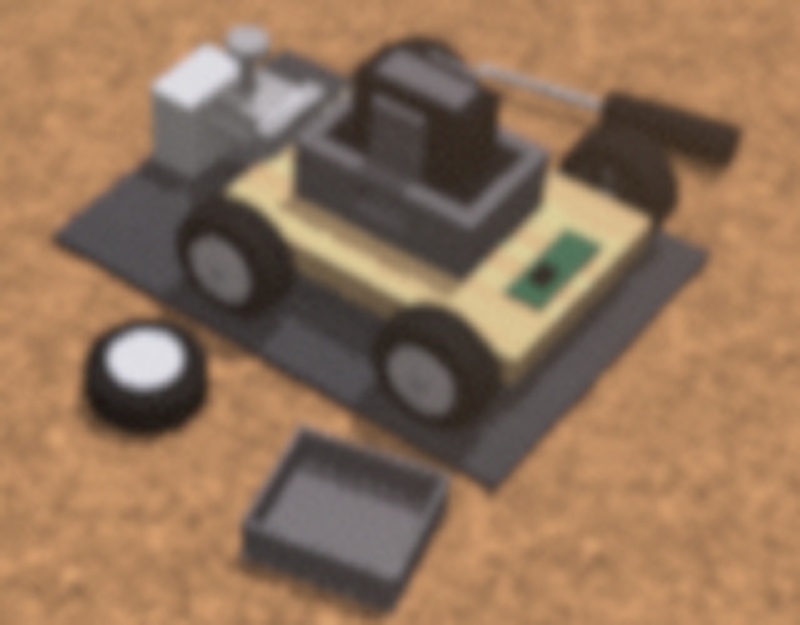

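```bash
python3 - <<'E'
from h import *
import pickle
t,s=pickle.load(open("c0.pkl","rb"))
T=lambda x,y:(t,230+x/4-.4,125+y/4-.4)
S=lambda x,y:(s,220+x/5-.4,130+y/5-.4)
pairs={"pin":((455,96),(248,38)),"towerFarL(top)":((400,33),(208,44)),"tower_nearL":((402,77),(155,88)),"rimNearL":((395,372),(468,222)),"rimFarL":((392,195),(297,143)),"rimNearR":((519,370),(547,155)),
"packtop nearR":((490,317),(480,108)),"boardNearL":((348,454),(508,357)),"boardFarL":((341,158),(228,190))}
for k,(a,b) in pairs.items():
    p,e=tri([T(*a),S(*b)]); print(k,p.round(1),np.round(e,1))
dock=[T(268,44),T(583,41),T(604,480),T(281,486)]
for d in dock: print("dock",atz(*d,4).round(1))
rim=[T(392,195),T(515,195),T(519,370),T(395,372)]
q=[atz(*d,90) for d in rim]; 
for d in q: print("rim",d.round(1))
print(np.mean(q,0), atz(*T(455,96),105))
E
```

```text
pin [ 661.1 -138.1  106. ] [0.9 0.9]
towerFarL(top) [ 687.6 -112.8  105.8] [14.4 14.4]
tower_nearL [ 685.1 -103.2   80. ] [10.2 10.2]
rimNearL [ 489.7 -103.6   98.9] [0.8 0.8]
rimFarL [ 599.6 -103.1   89.3] [0.6 0.6]
rimNearR [ 494.4 -181.1   88.8] [1.7 1.7]
packtop nearR [ 523.3 -157.5  119.2] [1.2 1.2]
boardNearL [441.7 -80.1  54.4] [2.5 2.5]
boardFarL [625.8 -75.6  60.4] [2.5 2.5]
dock [714.4 -30.8   4. ]
dock [ 722.  -242.7    4. ]
dock [ 428.5 -255.6    4. ]
dock [419.  -44.1   4. ]
rim [ 600.  -102.6   90. ]
rim [ 602.  -179.2   90. ]
rim [ 492.9 -181.8   90. ]
rim [ 489.7 -105.4   90. ]
[ 546.12287907 -142.23231943   90.        ] [ 660.56675006 -138.86661318  105.        ]
```

```bash
python3 - <<'E'
from h import *
import pickle
t,s=pickle.load(open("c0.pkl","rb"))
T=lambda x,y:(t,230+x/4-.4,125+y/4-.4)
S=lambda x,y:(s,220+x/5-.4,130+y/5-.4)
pairs={"t+x+y":((400,33),(155,88)),"+x-y":((480,33),(205,45)),"-x+y":((402,76),(193,106)),"-x-y":((480,75),(240,62))}
for k,(a,b) in pairs.items():
    p,e=tri([T(*a),S(*b)]); print(k,p.round(1),np.round(e,1))
E
python3 -m creep '[{"dp":[35,20,0],"yaw":-0.05,"hand":0},{"dp":[70,42,0],"yaw":-0.1,"hand":0},{"dp":[105,65,0],"yaw":-0.15,"hand":0},{"dp":[140,90,0],"yaw":-0.2,"hand":0},{"dp":[175,112,0],"yaw":-0.22,"hand":0}]'
```

```text
t+x+y [ 708.7 -111.4   63.6] [1.2 1.2]
+x-y [ 712.5 -161.6   61.8] [1.4 1.4]
-x+y [ 680.7 -112.4   65. ] [0.7 0.7]
-x-y [ 684.9 -160.9   64. ] [2. 2.]
t: 0.67
tool_pos: [312.7, -419.7, 231.4]
tcp_rot: [-0.0, 1.0, 0.015, -0.0]
ft_force: [1.4, -0.6, -0.1]
gripper_width: 0.999
```

```bash

python3 -m creep '[{"dp":[28,28,4],"yaw":0,"hand":0},{"dp":[56,56,8],"yaw":0,"hand":0},{"dp":[84,84,12],"yaw":0,"hand":0},{"dp":[112,112,16],"yaw":0,"hand":0},{"dp":[140,140,20],"yaw":0,"hand":0}]'
python3 -m creep '[{"dp":[28,28,0],"yaw":0,"hand":0},{"dp":[56,56,0],"yaw":0,"hand":0},{"dp":[84,84,0],"yaw":0,"hand":0},{"dp":[112,112,0],"yaw":0,"hand":0},{"dp":[138,140,0],"yaw":0,"hand":0}]'
python3 - <<'E'
from h import *
from station import capture,get_state
import pickle
w=capture("wrist");pickle.dump(w,open("w1.pkl","wb"))
cv2.imwrite("pics/w1.png",w["frame"][:,:,::-1]);print(w["eye"],w["attitude"],get_state()["tool_pos"])
print(proj(w,[660.8,-138.5,105]))
E
```

```text
t: 1.08
tool_pos: [452.5, -279.6, 251.5]
tcp_rot: [0.0, 1.0, 0.016, -0.0]
ft_force: [1.0, -0.5, 0.2]
gripper_width: 1.002
t: 1.5
tool_pos: [590.8, -139.7, 251.2]
tcp_rot: [0.0, 1.0, 0.016, 0.0]
ft_force: [0.8, -0.7, 0.1]
gripper_width: 0.999
[ 663.68604385 -137.28599964  393.72964554] [ 0.10365056  0.7113755  -0.68790163 -0.099964  ] [ 595.95816803 -128.70808333  250.35413227]
[260.0763137  105.41756537]
```

View pics/w1.png

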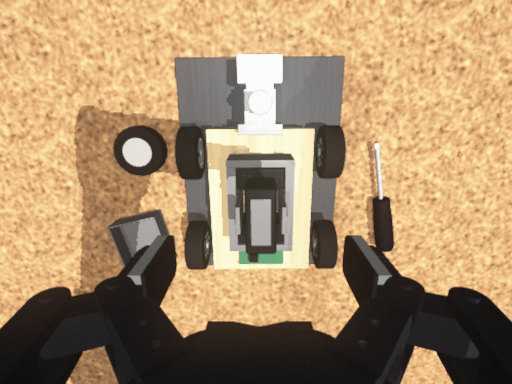

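The wrist view puts the pin head at (260,101) and the bay at about (260,203). The state read after the picture differs from the command, so I'll settle the arm and measure again.

```bash

python3 -m creep '[{"dp":[0,0,0],"yaw":0,"hand":128},{"dp":[0,0,0],"yaw":0,"hand":255},{"dp":[0,0,0],"yaw":0,"hand":255}]' 40
python3 - <<'E'
from h import *
from station import capture,get_state
import pickle
print(get_state()["tool_pos"])
w=capture("wrist");pickle.dump(w,open("w2.pkl","wb"))
cv2.imwrite("pics/w2.png",w["frame"][:,:,::-1]);print(w["eye"],w["attitude"],get_state()["tool_pos"],get_state()["tool_pos"])
crop(w,160,40,200,150,4,"w2c")
print(proj(w,[660.8,-138.5,105]))
E
```

```text
t: 1.8
tool_pos: [588.7, -143.1, 251.1]
tcp_rot: [0.001, 1.0, 0.015, -0.001]
ft_force: [0.4, -0.2, 0.2]
gripper_width: 0.603
[ 588.74762411 -143.06404761  251.0553677 ]
[ 661.86783236 -140.56649901  393.55357417] [ 0.10449407  0.7105072  -0.68866849 -0.09998106] [ 588.6104642  -143.48751928  251.24171294] [ 588.6104642  -143.48751928  251.24171294]
[256.34048177 102.9800556 ]
```

View pics/w2.png

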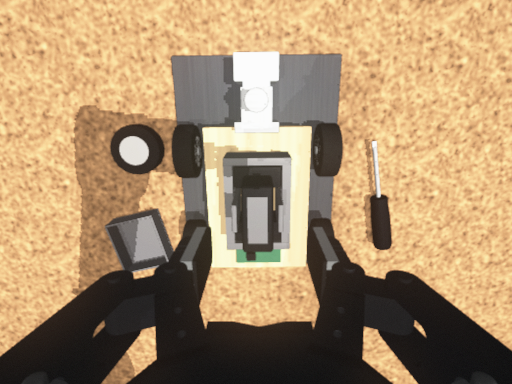

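View pics/w2c.png

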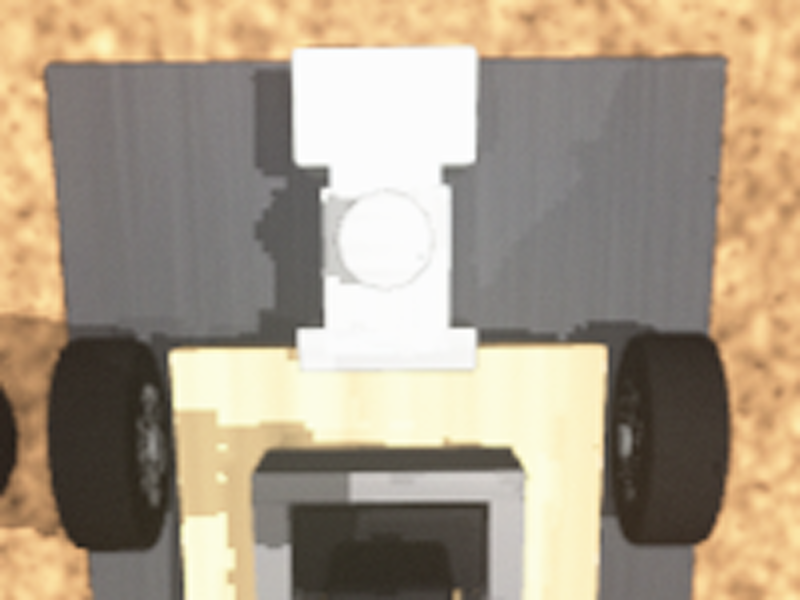

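```bash
python3 - <<'E'
from h import *
import pickle
t,s=pickle.load(open("c0.pkl","rb")); w=pickle.load(open("w2.pkl","rb"))
T=lambda x,y:(t,230+x/4-.4,125+y/4-.4)
S=lambda x,y:(s,220+x/5-.4,130+y/5-.4)
W=lambda x,y:(w,160+x/4-.4,40+y/4-.4)
pinw=W(385,239)
p,e=tri([T(455,96),S(248,38),pinw]);print(p,np.round(e,1))
print(tri([T(455,96),pinw]),tri([S(248,38),pinw]),atz(*pinw,104))
# joint rover fit
X=55.5;Y=37.5
obs=[]
for c,l in (("t",[((X,Y),T(392,195)),((X,-Y),T(515,195)),((-X,-Y),T(519,370)),((-X,Y),T(395,372))]),
 ("w",[((X,Y),W(253,475)),((X,-Y),W(523,473)),((-X,Y),(w,222,248)),((-X,-Y),(w,290,248))]),
 ("s",[((X,Y),S(297,143)),((-X,Y),S(468,222)),((-X,-Y),S(547,155))])):
    for a,o in l: obs.append((c,np.array([*a,90]),o))
po=[T(455,96),S(248,38),pinw]
def f(v,pr=False):
    r=[]
    for c,a,o in obs: r.append(proj(o[0],world(v[:3],a))-o[1:])
    for o in po: r.append(proj(o[0],world(v[:3],[115,0,v[3]]))-o[1:])
    r=np.array(r)
    if pr: print(r.round(1).tolist())
    return r.ravel()
sol=least_squares(f,[546,-142,.03,105],loss="soft_l1");f(sol.x,True)
print(sol.x.round(3), world(sol.x[:3],[115,0,sol.x[3]]).round(1))
E
```

```text
[ 662.52413638 -138.51295656  104.70745265] [1.9 0.4 1.7]
(array([ 663.17022234, -139.01194188,   97.7031864 ]), [np.float64(1.5573809470217619), np.float64(1.557380947021631)]) (array([ 663.56225037, -138.42751133,  104.7149915 ]), [np.float64(0.7836322180697578), np.float64(0.7836322180697978)]) [ 664.1690739  -137.91818292  104.        ]
[[0.1, -1.1], [-0.6, -1.3], [-0.1, -0.6], [0.5, -0.8], [-1.0, -0.5], [0.8, -0.2], [3.5, 1.7], [-1.6, 1.6], [-1.2, -0.7], [0.0, 1.7], [0.8, -0.4], [-0.3, -1.1], [-0.3, 0.1], [0.3, 0.8]]
[ 5.48474e+02 -1.42087e+02  3.40000e-02  1.04506e+02] [ 663.4 -138.2  104.5]
```

```bash

python3 -m creep '[{"dp":[36,1,-20],"yaw":0,"hand":255},{"dp":[60,2,-45],"yaw":0,"hand":255},{"dp":[72,2,-70],"yaw":0,"hand":255},{"dp":[72,2,-90],"yaw":0,"hand":255},{"dp":[72,2,-105],"yaw":0,"hand":255}]' 60
python3 -m creep '[{"dp":[0,0,-5],"yaw":0,"hand":255},{"dp":[0,0,-10],"yaw":0,"hand":255},{"dp":[0,0,-10],"yaw":0,"hand":255},{"dp":[0,0,-10],"yaw":0,"hand":255},{"dp":[0,0,-10],"yaw":0,"hand":255}]'
python3 - <<'E'
from h import *
from station import capture,get_state
s=capture("side");crop(s,220,80,160,120,5,"s3")
w=capture("wrist");cv2.imwrite("pics/w3.png",w["frame"][:,:,::-1])
t=capture("top");crop(t,290,110,100,75,8,"t3")
st=get_state();print(st["tool_pos"],st["ft_force"])
E
```

```text
t: 2.27
tool_pos: [660.1, -141.3, 143.4]
tcp_rot: [0.0, 1.0, 0.015, -0.002]
ft_force: [-0.8, -0.7, -0.7]
gripper_width: 0.002
t: 2.68
tool_pos: [662.3, -139.7, 138.1]
tcp_rot: [0.0, 1.0, 0.016, 0.001]
ft_force: [0.4, -0.4, -0.0]
gripper_width: -0.001
[ 662.15139539 -139.26247991  137.58272434] [ 0.26773617  0.10663299 -1.44553944]
```

View pics/s3.png

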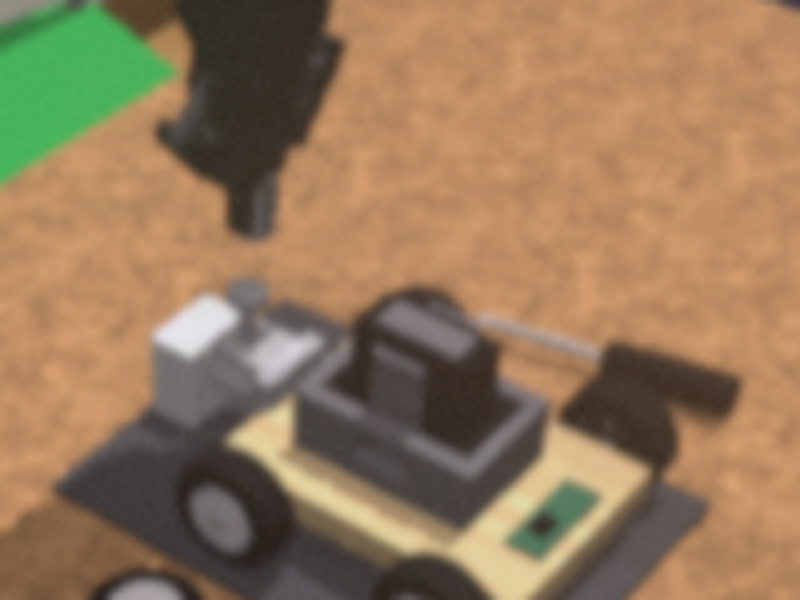

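View pics/w3.png

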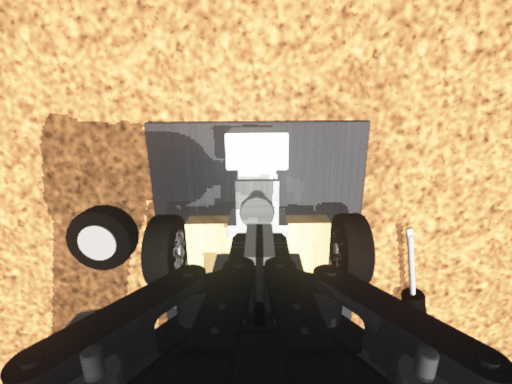

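The fingertips are about 32 mm above the pin head, and the head and jaw line agree in the wrist view (257 against 260). I'll descend.

```bash

python3 -m creep '[{"dp":[1,1,-8],"yaw":0,"hand":255},{"dp":[1,1,-16],"yaw":0,"hand":255},{"dp":[1,1,-22],"yaw":0,"hand":255},{"dp":[1,1,-28],"yaw":0,"hand":255},{"dp":[1,1,-32],"yaw":0,"hand":255}]'
python3 -m creep '[{"dp":[0,0,-3],"yaw":0,"hand":255},{"dp":[0,0,-6],"yaw":0,"hand":255},{"dp":[0,0,-9],"yaw":0,"hand":255},{"dp":[0,0,-12],"yaw":0,"hand":255},{"dp":[0,0,-15],"yaw":0,"hand":255}]'
python3 -m creep '[{"dp":[0,0,-3],"yaw":0,"hand":255},{"dp":[0,0,-6],"yaw":0,"hand":255},{"dp":[0,0,-8],"yaw":0,"hand":255},{"dp":[0,0,-10],"yaw":0,"hand":255},{"dp":[0,0,-11],"yaw":0,"hand":255}]'
```

```text
t: 3.25
tool_pos: [661.7, -138.0, 102.7]
tcp_rot: [-0.0, 1.0, 0.016, -0.001]
ft_force: [-1.4, 1.0, 3.5]
gripper_width: 0.002
t: 3.67
tool_pos: [662.5, -138.2, 89.5]
tcp_rot: [0.0, 1.0, 0.016, -0.0]
ft_force: [-2.9, 0.2, 4.9]
gripper_width: -0.0
t: 4.08
tool_pos: [662.5, -138.2, 78.2]
tcp_rot: [-0.0, 1.0, 0.016, -0.0]
ft_force: [-3.6, 0.3, 8.0]
gripper_width: -0.003
```

```bash

python3 -m creep '[{"dp":[0,0,-2],"yaw":0,"hand":255},{"dp":[0,0,-3],"yaw":0,"hand":255},{"dp":[0,0,-4],"yaw":0,"hand":255},{"dp":[0,0,-4],"yaw":0,"hand":255},{"dp":[0,0,-4],"yaw":0,"hand":255}]'
python3 - <<'E'
from h import *
from station import capture,get_state
st=get_state();print(st["tool_pos"],st["ft_force"])
s=capture("side");crop(s,220,80,160,120,5,"s4")
E
```

```text
t: 4.5
tool_pos: [662.5, -138.2, 78.1]
tcp_rot: [0.0, 1.0, 0.016, 0.0]
ft_force: [-8.1, 1.3, 16.6]
gripper_width: 0.001
[ 662.50600369 -138.15440286   78.050305  ] [-8.12349229  1.29192343 16.64996164]
```

View pics/s4.png

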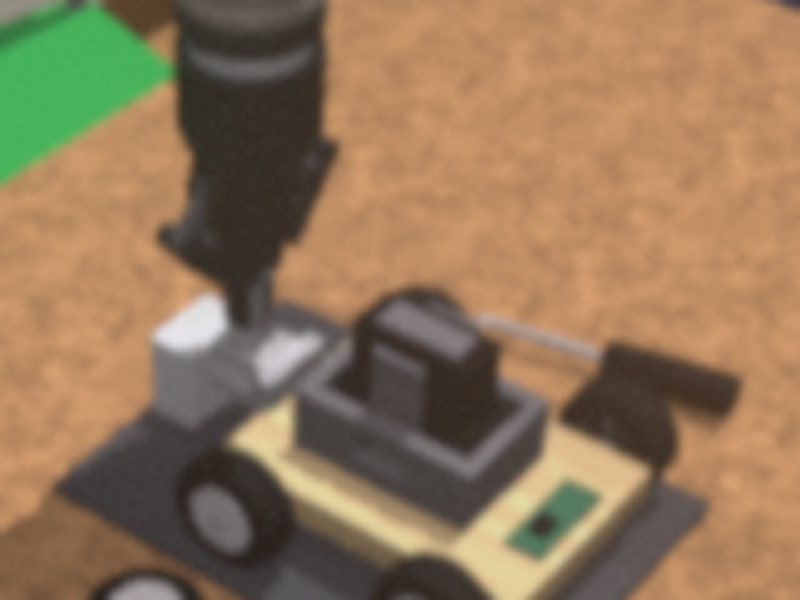

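The pin stopped at 78.1 mm while the force doubled, so it is home. I'll lift, back off and look at the pack.

```bash

python3 -m creep '[{"dp":[0,0,25],"yaw":0,"hand":255},{"dp":[0,0,60],"yaw":0,"hand":255},{"dp":[0,0,95],"yaw":0,"hand":255},{"dp":[-15,0,130],"yaw":0,"hand":255},{"dp":[-45,-1,155],"yaw":0,"hand":128}]'
python3 -m creep '[{"dp":[-35,-1,0],"yaw":0,"hand":0},{"dp":[-70,-3,0],"yaw":0,"hand":0},{"dp":[-100,-4,0],"yaw":0,"hand":0},{"dp":[-120,-5,0],"yaw":0,"hand":0},{"dp":[-130,-5,0],"yaw":0,"hand":0}]'
python3 -m creep '[{"dp":[0,0,0],"yaw":0,"hand":0},{"dp":[0,0,0],"yaw":0,"hand":0},{"dp":[0,0,0],"yaw":0,"hand":0},{"dp":[0,0,0],"yaw":0,"hand":0},{"dp":[0,0,0],"yaw":0,"hand":0}]'
python3 - <<'E'
from h import *
from station import capture,get_state
import pickle
w=capture("wrist");t=capture("top");s=capture("side");pickle.dump((w,t,s),open("c5.pkl","wb"))
crop(w,130,60,260,195,3,"w5");crop(s,260,140,80,60,10,"s5");crop(t,290,130,100,75,8,"t5")
st=get_state();print(st["tool_pos"],w["eye"])
E
```

```text
t: 4.97
tool_pos: [621.5, -138.3, 231.6]
tcp_rot: [-0.0, 1.0, 0.017, 0.004]
ft_force: [-0.1, 0.1, 1.4]
gripper_width: 0.127
t: 5.38
tool_pos: [485.6, -145.2, 229.3]
tcp_rot: [0.001, 1.0, 0.015, 0.0]
ft_force: [0.3, 0.0, -0.5]
gripper_width: 0.849
t: 5.8
tool_pos: [488.8, -143.8, 228.9]
tcp_rot: [-0.0, 1.0, 0.017, 0.0]
ft_force: [-0.1, -0.3, 0.1]
gripper_width: 1.001
[ 488.09905355 -143.99120062  229.01384749] [ 561.63846792 -141.43154119  371.54938927]
```

View pics/w5.png

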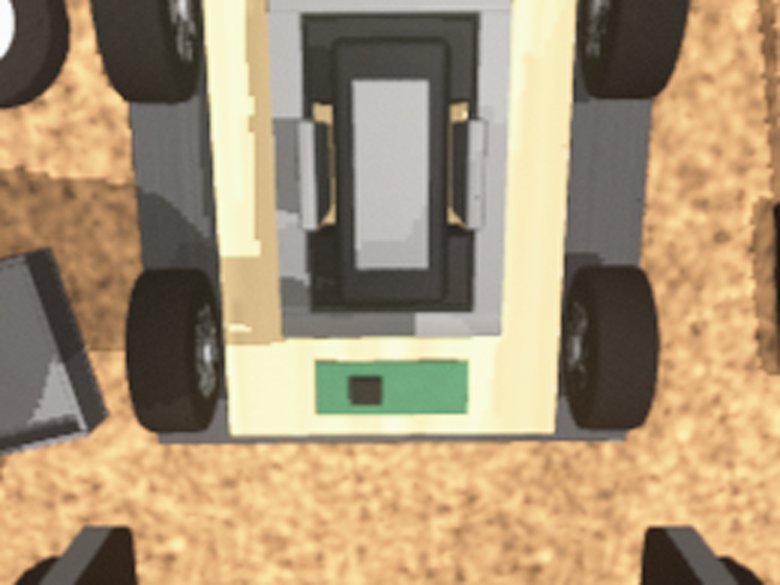

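View pics/s5.png

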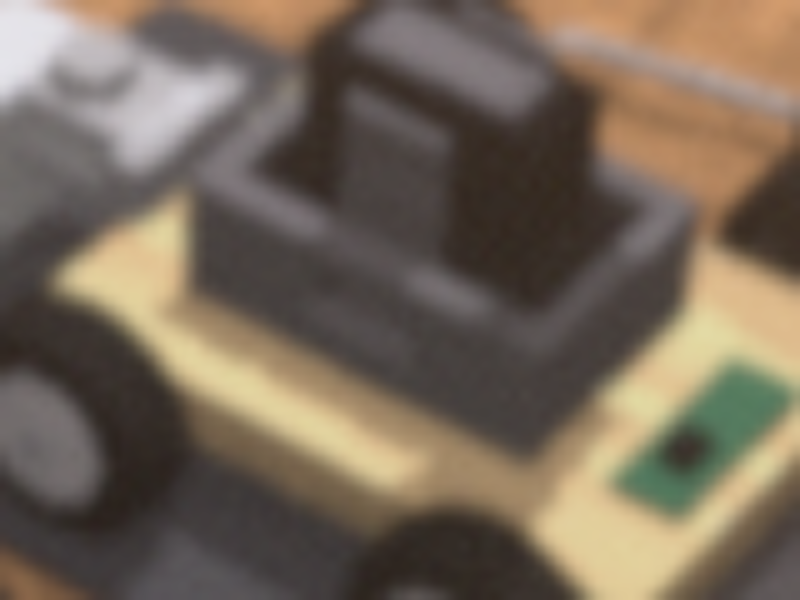

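View pics/t5.png

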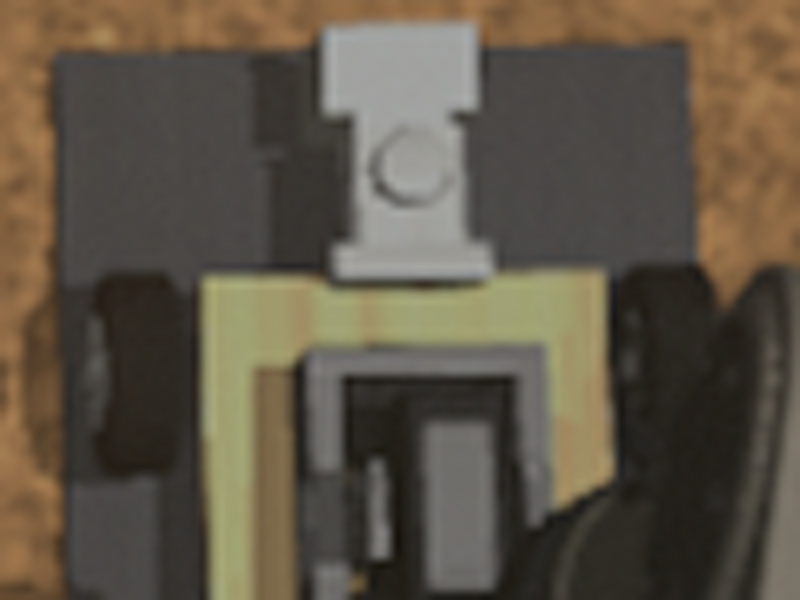

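The pin head lies flat on the fork. In the wrist view the catch tops are at about crop (307,174) on the left and (479,173) on the right.

```bash
python3 - <<'E'
from h import *
import pickle
w,t,s=pickle.load(open("c5.pkl","rb"))
W=lambda x,y:(w,130+x/3-.33,60+y/3-.33)
T=lambda x,y:(t,290+x/8-.44,130+y/8-.44)
S=lambda x,y:(s,260+x/10-.45,140+y/10-.45)
for n,a in {"Lfar":(299,120),"Lnear":(300,229),"Rfar":(487,119),"Rnear":(485,228)}.items(): print(n,atz(*W(*a),128).round(1))
print("height L far outer: ",tri([W(299,120),S(345,90)]), "near", tri([W(300,229),S(450,135)]))
print("L top-wrist",tri([W(299,120),T(366,460)]),"L3",tri([W(299,120),T(366,460),S(345,90)]))
l=[(333,38),(448,38),(444,302),(341,303)]
print("packtop",np.mean([atz(*W(*a),132) for a in l],0))
r=[(501,336),(283,338)]
print("rim near",[atz(*W(*a),90).round(1) for a in r])
E
```

```text
Lfar [ 562.9 -117.   128. ]
Lnear [ 533.4 -117.4  128. ]
Rfar [ 565.  -168.3  128. ]
Rnear [ 535.5 -169.7  128. ]
height L far outer:  (array([ 562.92581594, -117.33030648,  131.69050804]), [np.float64(0.03512061124254898), np.float64(0.035120611242553515)]) near (array([ 532.91046312, -118.6152591 ,  132.5865847 ]), [np.float64(1.2957055420311656), np.float64(1.2957055420311785)])
L top-wrist (array([ 562.38016807, -116.63294448,  121.76427178]), [np.float64(0.6327626447786585), np.float64(0.6327626447785175)]) L3 (array([ 561.92536373, -116.40327304,  132.01713069]), [np.float64(1.3748183711514876), np.float64(1.8363274655778408), np.float64(0.6604992597770676)])
packtop [ 549.14906819 -142.73948247  132.        ]
rim near [array([ 495.5, -181.9,   90. ]), array([ 492.2, -108.1,   90. ])]
```

```bash

python3 -m creep '[{"dp":[20,0,0],"yaw":0,"hand":0},{"dp":[40,0,-10],"yaw":0,"hand":0},{"dp":[55,0,-30],"yaw":0,"hand":0},{"dp":[61,0,-50],"yaw":0,"hand":0},{"dp":[61,0,-65],"yaw":0,"hand":0}]' 
python3 -m creep '[{"dp":[0,0,-3],"yaw":0.003,"hand":0},{"dp":[0,0,-5],"yaw":0.003,"hand":0},{"dp":[0,0,-5],"yaw":0.003,"hand":0},{"dp":[0,0,-5],"yaw":0.003,"hand":0},{"dp":[0,0,-5],"yaw":0.003,"hand":0}]' 
python3 - <<'E'
from h import *
from station import capture,get_state
w=capture("wrist");s=capture("side");t=capture("top")
cv2.imwrite("pics/w6.png",w["frame"][:,:,::-1]);crop(s,250,110,110,82,7,"s6")
st=get_state();print(st["tool_pos"],st["tcp_rot"],w["eye"])
E
```

```text
t: 6.37
tool_pos: [549.8, -143.5, 162.4]
tcp_rot: [-0.001, 1.0, 0.017, -0.0]
ft_force: [-1.0, 0.1, 0.1]
gripper_width: 1.0
t: 6.78
tool_pos: [549.4, -144.5, 160.8]
tcp_rot: [0.0, 1.0, 0.018, 0.001]
ft_force: [-0.5, -0.4, 0.8]
gripper_width: 0.999
[ 549.00376522 -144.33451637  160.27129643] [3.03949683e-04 9.99839558e-01 1.78905154e-02 8.34453393e-04] [ 621.89441935 -141.73665169  303.55445523]
```

View pics/w6.png

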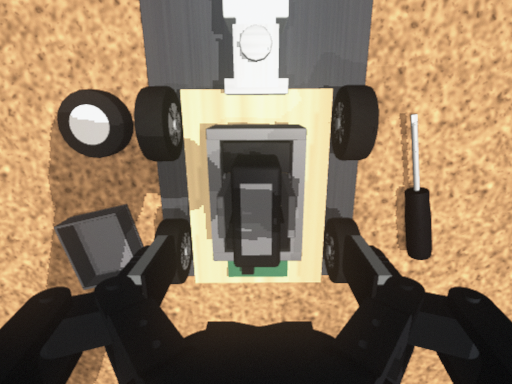

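View pics/s6.png

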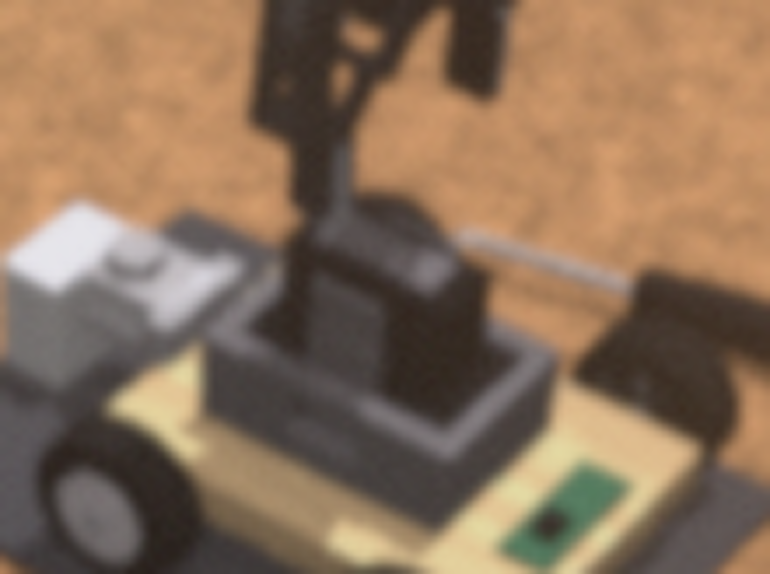

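Pads straddle the pack at inner edges 175 and 345. The pack top is centred at about x=256, so I'll shift about 1 mm in +y and descend.

```bash

python3 -m creep '[{"dp":[0,1,-14],"yaw":0,"hand":0},{"dp":[0,1,-28],"yaw":0,"hand":0},{"dp":[0,1,-42],"yaw":0,"hand":0},{"dp":[0,1,-54],"yaw":0,"hand":0},{"dp":[0,1,-60],"yaw":0,"hand":0}]' 
python3 -m creep '[{"dp":[0,0,-3],"yaw":0,"hand":0},{"dp":[0,0,-6],"yaw":0,"hand":0},{"dp":[0,0,-6],"yaw":0,"hand":0},{"dp":[0,0,-6],"yaw":0,"hand":0},{"dp":[0,0,-6],"yaw":0,"hand":0}]' 
python3 - <<'E'
from h import *
from station import capture,get_state
w=capture("wrist");s=capture("side")
cv2.imwrite("pics/w7.png",w["frame"][:,:,::-1]);crop(s,250,110,110,82,7,"s7")
st=get_state();print(st["tool_pos"],st["tcp_rot"],st["ft_force"])
E
```

```text
t: 7.35
tool_pos: [547.6, -143.1, 98.0]
tcp_rot: [-0.0, 1.0, 0.018, -0.001]
ft_force: [-0.0, 0.9, 0.4]
gripper_width: 0.999
t: 7.77
tool_pos: [549.2, -143.3, 94.1]
tcp_rot: [0.0, 1.0, 0.018, 0.001]
ft_force: [0.3, 0.2, 0.7]
gripper_width: 0.997
[ 549.03938542 -143.25692779   93.94588311] [1.90042322e-04 9.99838592e-01 1.79550680e-02 6.07565047e-04] [ 0.14324823 -0.45971075  0.73945826]
```

View pics/w7.png

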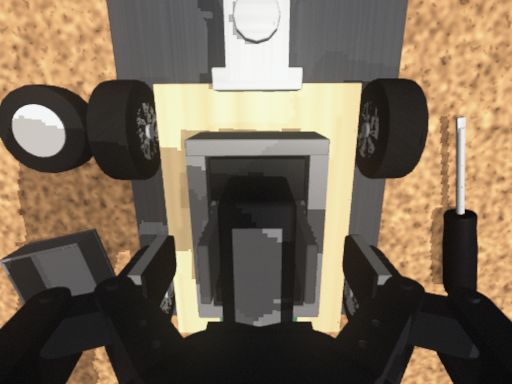

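View pics/s7.png

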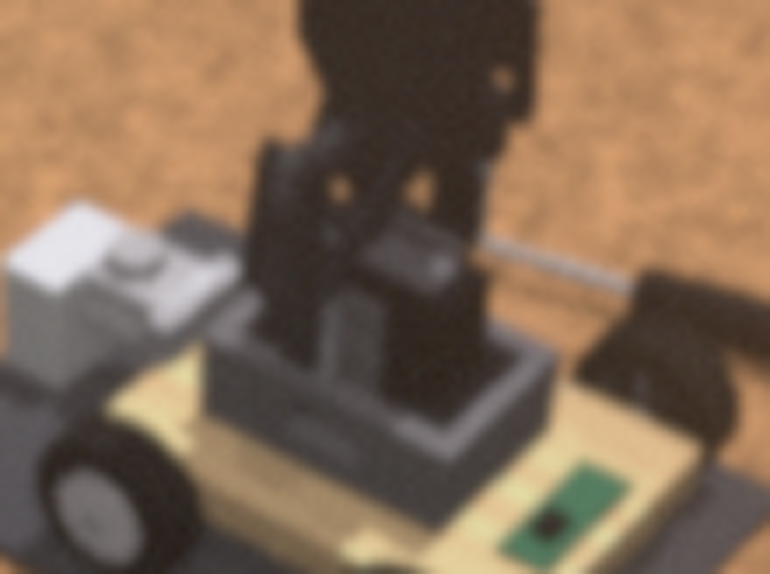

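```bash

python3 -m creep '[{"dp":[0,0.5,-1],"yaw":0,"hand":40},{"dp":[0,0.5,-1.5],"yaw":0,"hand":80},{"dp":[0,0.5,-1.5],"yaw":0,"hand":110},{"dp":[0,0.5,-1.5],"yaw":0,"hand":140},{"dp":[0,0.5,-1.5],"yaw":0,"hand":180}]' 40
python3 -m creep '[{"dp":[0,0,0],"yaw":0,"hand":255},{"dp":[0,0,0],"yaw":0,"hand":255},{"dp":[0,0,0],"yaw":0,"hand":255},{"dp":[0,0,0],"yaw":0,"hand":255},{"dp":[0,0,0],"yaw":0,"hand":255}]' 
python3 - <<'E'
from h import *
from station import capture,get_state
w=capture("wrist");s=capture("side")
cv2.imwrite("pics/w8.png",w["frame"][:,:,::-1]);crop(s,250,110,110,82,7,"s8")
st=get_state();print(st["tool_pos"],st["gripper_width"]*85,st["ft_force"],st["moment"])
E
```

```text
t: 8.28
tool_pos: [549.0, -142.4, 92.7]
tcp_rot: [0.0, 1.0, 0.018, 0.001]
ft_force: [-1.0, 0.3, 4.3]
gripper_width: 0.481
t: 8.7
tool_pos: [549.0, -142.4, 92.6]
tcp_rot: [-0.0, 1.0, 0.018, 0.001]
ft_force: [-1.2, 0.9, 5.1]
gripper_width: 0.478
[ 549.03926154 -142.40437215   92.64834045] 40.40623190844814 [-1.21640461  0.97080311  5.18968721] [0.12975057 0.31055402 0.02311402]
```

View pics/w8.png

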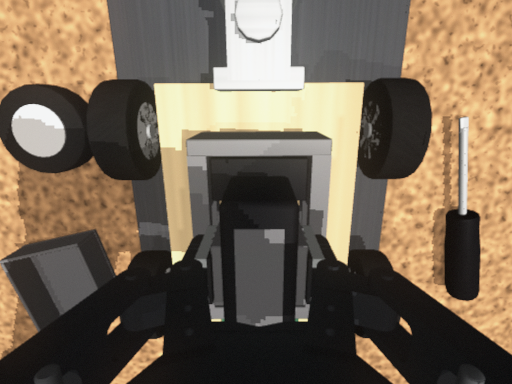

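View pics/s8.png

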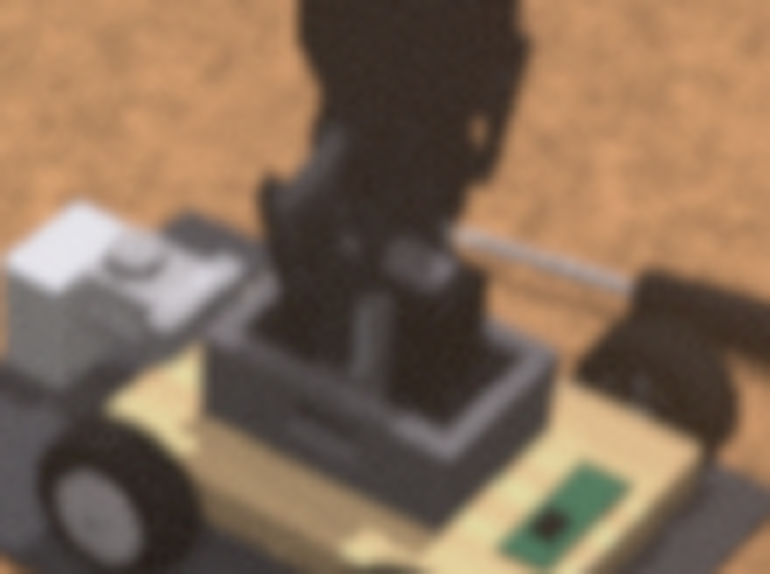

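The opening reads 40 mm, so both catches are fully pinched. I'll lift slowly.

```bash

python3 -m creep '[{"dp":[0,0,2],"yaw":0,"hand":255},{"dp":[0,0,5],"yaw":0,"hand":255},{"dp":[0,0,8],"yaw":0,"hand":255},{"dp":[0,0,12],"yaw":0,"hand":255},{"dp":[0,0,16],"yaw":0,"hand":255}]' 
python3 -m creep '[{"dp":[0,0,5],"yaw":0,"hand":255},{"dp":[0,0,10],"yaw":0,"hand":255},{"dp":[0,0,16],"yaw":0,"hand":255},{"dp":[0,0,22],"yaw":0,"hand":255},{"dp":[0,0,28],"yaw":0,"hand":255}]' 
python3 - <<'E'
from h import *
from station import capture,get_state
s=capture("side")
crop(s,250,90,110,82,7,"s9")
st=get_state();print(st["tool_pos"],st["gripper_width"]*85,st["ft_force"],st["moment"])
E
```

```text
t: 9.22
tool_pos: [548.1, -142.7, 107.5]
tcp_rot: [-0.0, 1.0, 0.018, -0.001]
ft_force: [-0.1, 0.0, -3.6]
gripper_width: 0.475
t: 9.63
tool_pos: [548.7, -142.7, 136.6]
tcp_rot: [0.0, 1.0, 0.018, 0.0]
ft_force: [0.6, 0.8, -3.1]
gripper_width: 0.477
[ 549.6488261  -142.86989737  138.02199032] 40.6807415175253 [ 0.34481899  1.48219549 -1.73661581] [ 0.01393298 -0.04098825  0.02211807]
```

View pics/s9.png

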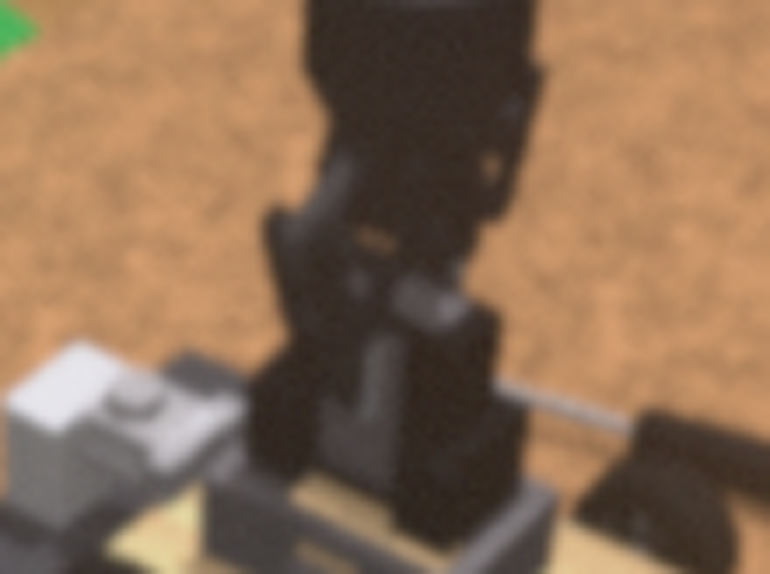

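The pack came out with the gripper, carried weight is about 3 N, and the pin is still home. I'll lift another 90 mm and settle.

```bash

python3 -m creep '[{"dp":[0,0,12],"yaw":0,"hand":255},{"dp":[0,0,28],"yaw":0,"hand":255},{"dp":[0,0,46],"yaw":0,"hand":255},{"dp":[0,0,62],"yaw":0,"hand":255},{"dp":[0,0,75],"yaw":0,"hand":255}]' 
python3 -m creep '[{"dp":[0,0,8],"yaw":0,"hand":255},{"dp":[0,0,12],"yaw":0,"hand":255},{"dp":[0,0,15],"yaw":0,"hand":255},{"dp":[0,0,15],"yaw":0,"hand":255},{"dp":[0,0,15],"yaw":0,"hand":255}]' 
python3 -m creep '[{"dp":[0,0,0],"yaw":0,"hand":255},{"dp":[0,0,0],"yaw":0,"hand":255},{"dp":[0,0,0],"yaw":0,"hand":255},{"dp":[0,0,0],"yaw":0,"hand":255},{"dp":[0,0,0],"yaw":0,"hand":255}]' 
python3 -m creep '[{"dp":[0,0,0],"yaw":0,"hand":255},{"dp":[0,0,0],"yaw":0,"hand":255},{"dp":[0,0,0],"yaw":0,"hand":255},{"dp":[0,0,0],"yaw":0,"hand":255},{"dp":[0,0,0],"yaw":0,"hand":255}]' 
python3 - <<'E'
from h import *
from station import capture,get_state
s=capture("side");t=capture("top")
crop(s,210,60,180,135,4,"s10")
crop(t,230,125,200,130,4,"t10")
st=get_state();print(st["tool_pos"],st["gripper_width"]*85,st["ft_force"],st["moment"],abs(st["joint_velocities"]).max())
E
```

```text
t: 10.1
tool_pos: [549.0, -142.7, 212.5]
tcp_rot: [0.0, 1.0, 0.018, 0.001]
ft_force: [0.5, 0.5, -3.2]
gripper_width: 0.475
t: 10.52
tool_pos: [548.1, -142.6, 225.0]
tcp_rot: [-0.0, 1.0, 0.018, -0.001]
ft_force: [-0.3, -0.3, -3.7]
gripper_width: 0.474
t: 10.93
tool_pos: [548.5, -142.7, 225.6]
tcp_rot: [-0.0, 1.0, 0.018, -0.0]
ft_force: [-0.2, 0.2, -3.6]
gripper_width: 0.477
t: 11.35
tool_pos: [548.6, -142.7, 225.8]
tcp_rot: [0.0, 1.0, 0.018, 0.0]
ft_force: [0.1, -0.8, -2.8]
gripper_width: 0.476
[ 548.5490339  -142.70249893  225.82497634] 41.042930809544465 [ 1.11015455 -0.47526876 -3.92630581] [0.03801968 0.0488262  0.01323227] 0.0014292949852055682
```

View pics/s10.png

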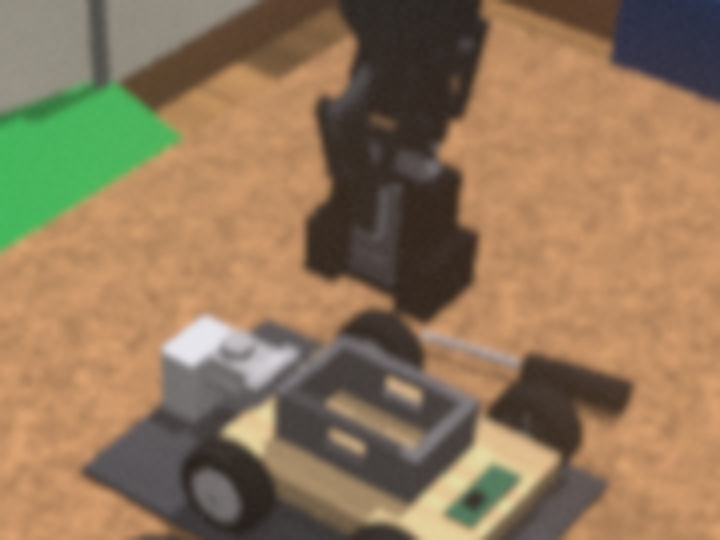

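View pics/t10.png

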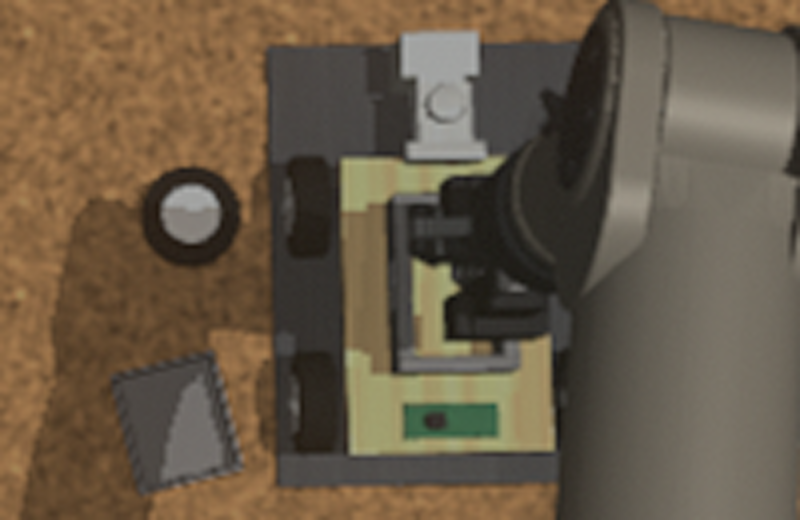

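The pack hangs upright about 130 mm above its seat and well clear, the pin is flat on the fork, and the wheel, tray and screwdriver are where they were. Handing in.

```bash
python3 -c "
from station import order,get_state
order.hand_in(); s=get_state(); print(s['t'],s['tool_pos'],s['gripper_width']*85,s['ft_force'])"
```

```text
the job is handed in; nothing more can be done
the job is handed in; nothing more can be done
```

The job is handed in, and by my checks both stages worked; no verdict was reported.

- **Pin:** I pushed it down with the shut fingers. It stopped at 78.1 mm while the push force doubled from 8 to 17 N, which is the stated fully-home height. Later side and top pictures show the head flat on the fork.
- **Pack:** I pinched both catches with a 40 N grip and lifted the pack straight up by about 133 mm. The finger opening held at 40–41 mm, against 42 mm when fully pinched, so both catches should be fully in.
- **Final hold (t ≈ 11.4 s of 40 s):** The wrist carried about 3.5 N, matching the pack's weight. Joint speeds were about 0.001 rad/s. In the side picture the pack hangs upright and clear of the rover.
- **Bystanders:** The wheel and tray look unmoved in the top picture. The arm hid the screwdriver there, but it looks undisturbed from the side.

Two things disagreed or failed:
- The two-view heights of the pin head and catch tops scattered by up to about 8 mm between pairs of views, so I used the combined fit and confirmed the pin by contact force.
- The state reading I tried to take right after handing in was refused, so the final figures above are from just before.

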